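# Stack sample boxes for today's bench and for the freezer

## Robot

A 6-joint arm with a two-finger parallel gripper is mounted at the origin on the work surface. World frame = base frame: x ahead of the robot, y to its left, z up, the work surface at z = 0. Lengths are in m, angles in rad, forces in N, time in s.
With the tool pointing down it reaches from about 0.375 to 0.9 m from the base axis. Payload 3.1 kg.
Tool frame: the origin (TCP) lies on the centre line of the jaws, within the pads' length; the fingertips stand 19 mm ahead of it and the grasp point (between the pads) is the TCP; z points along the fingers, y is the direction in which the jaws open and shut (so a half turn about z gives the same grasp; the last joint's range is limited). The gripper opens to 85 mm and grips with 20 to 120 N. Pads are 22 mm wide; open, the fingers measure 114 mm over their backs; the gripper's body (76 mm by 85 mm) begins 54 mm behind the grasp point. The pads swing forward as they close: fully open they stand 13 mm farther back than shut.
Start: joints at [1.151, 0.527, 1.433, -0, 1.181, -0.178], TCP at [0.15, 0.607, 0.25] pointing down, gripper open.
Joint ranges: [-3.08, 3.08], [-0.75, 2.2], [0.22, 2.44], [-1.43, 4.57], [0, 2.65], [-2.85, 2.85]. Speed limits (rad/s): [2.79, 2.79, 3.14, 3.14, 3.14, 3.14].

## Interface

Orientations are given as a unit quaternion [x, y, z, w].
In Python, from station import manip, imaging, workorder gives the robot as it stands.
- The arm moves only by the shell command python3 -m creep 'ROWS' [FORCE]. ROWS is a JSON object of lists of equal length, an entry for each row: "claw": the finger opening in cm, from 0 to 8.54; "dp": the shift along the tool's x, y, z in cm, a list of three; "roll": the turn about the tool's z in rad. In form: {"claw": [claw, ...], "dp": [[dx, dy, dz], ...], "roll": [roll, ...]}. A call has 1 to 12 rows; each row is the pose to reach, as a shift and turn from the pose commanded when the call began, along the tool's axes at that moment; what a row does not reach only later rows make up. A row lasts 1/10 s, in which the tool goes at most 50 mm and 8.59 degrees, less where a joint would pass 70% of its speed; a pose out of reach is approached as far as the arm can. A call with a gripper value outside its range is refused whole. The fingers move at their own pace and stop on an object; FORCE is the grip in N (left out, the last holds). Time passes only in rows, so rows that repeat a pose let the fingers close. It gives the time, the measured TCP pose, the force and the opening at its end, in the units of the state.
- manip.sense(): the state, without advancing time (a new reading comes with each control period).
- imaging.snapshot(name): name is "scene" or "top"; returns a dict with "image" (420x560x3 uint8, red, green, blue), "z_map" (420x560 float32, m along the optical axis (not along the pixel's ray), 0 where there is no reading), "vfov" (degrees; the focal length in pixels is half the picture's height over the tangent of half this angle, whatever the lens; pixels are square), "cx", "cy" (the principal point, pixels), "dist" ([k1, k2, p1, p2, k3] as OpenCV has them; the pictures are not rectified), "R" (3x3) and "t" (3): a world point X has camera coordinates R X + t. Camera axes: x right, y down, z forward; pixel columns grow to the right and rows downward; lengths in m; the calibration is good to about 2 mm. A picture is of the moment at which its call begins.
- workorder.sign_off(): hands the job in, once; it reports no verdict.
The state is a dict: "t": time; "q": joint angles; "qd": joint speeds; "tau": joint torques, N m; "tcp_pos": TCP position; "tool_rot": TCP orientation; "force": force on the tool from outside, world axes, zero at the start; "ft_torque": the same for the moment, N m; "finger_gap": opening from 0.0 (shut) to 1.0 (fully open).
Only numpy, scipy, OpenCV 4.12 (cv2) and the standard library are available. Lean on these libraries where they do the work, as an engineer would, in place of code of your own. Each camera call takes 0.05 s, during which the arm holds its last target.

## Task

Get the samples sorted and stacked: seat the aluminium cooling block in the yellow tray and stand the orange box squarely on top of it; seat the purple box in the blue tray, put the white box squarely on the purple one and the green box squarely on the white one, with the edges lined up. Keep everything the right way up and set each piece down gently, without dropping or throwing it. Leave the bottle, beaker and timer where they are, and let go of everything at the end.

Things in the scene. Friction and masses are not known exactly. Their poses are not given: they have to be found in the camera images.
- purple_box: loose sample box with purple lid and paler purple lower half, a blank paper patch on the lid; 100 (x) x 54 (y) x 42 (z) mm, plain flat top and underside, about 150 g, friction about 1; origin: centre of its underside, x along the length, z up; turning it half round makes no difference
- white_box: loose sample box with white lid and light grey lower half, a blank paper patch hardly seen on the lid; 100 (x) x 54 (y) x 42 (z) mm, plain flat top and underside, about 150 g, friction about 1; origin: centre of its underside, x along the length, z up; turning it half round makes no difference
- green_box: loose sample box with green lid and paler green lower half, a blank paper patch on the lid; 100 (x) x 54 (y) x 42 (z) mm, plain flat top and underside, about 150 g, friction about 1; origin: centre of its underside, x along the length, z up; turning it half round makes no difference
- orange_box: loose sample box with orange lid and paler orange lower half, a blank paper patch on the lid; 100 (x) x 54 (y) x 42 (z) mm, plain flat top and underside, about 150 g, friction about 1; origin: centre of its underside, x along the length, z up; turning it half round makes no difference
- cooling_block: loose bare grey aluminium cooling block with a grid of 18 dark shallow wells in its top; 100 (x) x 54 (y) x 36 (z) mm, about 320 g; its top carries a box flat at 36 mm; origin: centre of its underside, x along the length, z up
- blue_tray: blue shallow tray fixed to the bench, outside 124 (x) x 78 (y) mm, inside 116 x 70 mm, floor 4 mm thick, rim 10 mm above the bench; origin: centre of its underside on the bench, x along the length, z up
- yellow_tray: yellow shallow tray fixed to the bench, outside 124 (x) x 78 (y) mm, inside 116 x 70 mm, floor 4 mm thick, rim 10 mm above the bench; origin: centre of its underside on the bench, x along the length, z up
- bottle: bystander: loose closed amber bottle with white cap, 66 mm diameter, 130 mm high, standing; origin: centre of its underside
- beaker: bystander: loose pale open beaker, rim 70 mm diameter, 85 mm high, standing; origin: centre of its underside
- timer: bystander: loose grey bench timer lying flat, 50 (x) x 75 (y) x 22 (z) mm; origin: centre of its underside
There are look-alikes about, which are no part of the job. Of the things that look like the green_box, the larger one is meant.

How it is judged:
At the end, for the whole second after the job is handed in: Yellow tray: block, orange box on it. Blue tray: purple, white, green box, upwards. Each centred within 12 mm on its tray or the piece below, long axes within 12 degrees (either way round), height within 3 mm of seated, level within 3.4 degrees, at rest and released (horizontal distance between cooling_block and yellow_tray below 0.012 m and z of cooling_block in the frame of yellow_tray between 0.001 and 0.007 m and angle between the x axis of cooling_block and the x axis of yellow_tray, either way round below 0.21 rad and angle between each of cooling_block, orange_box, purple_box, white_box, green_box's own z axis and vertical below 0.06 rad and horizontal distance between orange_box and cooling_block below 0.012 m and z of orange_box in the frame of cooling_block between 0.033 and 0.039 m and angle between the x axis of orange_box and the x axis of cooling_block, either way round below 0.21 rad and horizontal distance between purple_box and blue_tray below 0.012 m and z of purple_box in the frame of blue_tray between 0.001 and 0.007 m and angle between the x axis of purple_box and the x axis of blue_tray, either way round below 0.21 rad and horizontal distance between white_box and purple_box below 0.012 m and z of white_box in the frame of purple_box between 0.039 and 0.045 m and angle between the x axis of white_box and the x axis of purple_box, either way round below 0.21 rad and horizontal distance between green_box and white_box below 0.012 m and z of green_box in the frame of white_box between 0.039 and 0.045 m and angle between the x axis of green_box and the x axis of white_box, either way round below 0.21 rad and linear speed of each of cooling_block, orange_box, purple_box, white_box, green_box below 0.02 m/s); the robot touches nothing.
It fails at once if a sample box or the block is tipped over (more than 40 degrees from upright) (angle between any of cooling_block, orange_box, purple_box, white_box, green_box's own z axis and vertical above 0.7 rad).
It fails at once if a sample box or the block is dropped or thrown (faster than 0.6 m/s while the fingers do not touch it) ((linear speed of cooling_block above 0.6 m/s and contact force between cooling_block and the fingers below 0.05 N) or (linear speed of orange_box above 0.6 m/s and contact force between orange_box and the fingers below 0.05 N) or (linear speed of purple_box above 0.6 m/s and contact force between purple_box and the fingers below 0.05 N) or (linear speed of white_box above 0.6 m/s and contact force between white_box and the fingers below 0.05 N) or (linear speed of green_box above 0.6 m/s and contact force between green_box and the fingers below 0.05 N)).
It fails at once if the bottle, beaker or timer is moved more than 25 mm or tipped over (distance of any of bottle, beaker, timer from where it was at the start of the episode above 0.025 m or angle between any of bottle, beaker, timer's own z axis and vertical above 0.5 rad).
It also fails if it takes over 128 s, if anything falls off the work surface, if the arm or the gripper's body presses on something with over 40 N, if the wrist force passes 120 N, or if a joint passes its speed limit or range.

## Working session

There is one attempt and no reset: what is moved stays moved. The work goes in short steps, Python scripts to look and compute and a shell command to move; the robot and the scene stay as the last step left them, time stands still between calls to the robot, and variables do not carry over. Pictures are saved under pics/ and viewed, and the job is handed in when it is done.

```bash
ls; mkdir -p pics; python3 - <<'E'
from station import manip, imaging
import cv2
print(manip.sense())
for n in("scene","top"):
    s=imaging.snapshot(n); cv2.imwrite(f"pics/{n}0.png",s["image"][:,:,::-1]); print(n,{k:s[k] for k in s if k not in("image","z_map")})
    import numpy as np; np.savez(f"{n}0.npz",**s)
E
```

```text
pics
{'t': 0.0, 'q': array([ 1.15052454e+00,  5.28449982e-01,  1.43390298e+00, -2.06079790e-05,
        1.18140096e+00, -1.78519278e-01]), 'qd': array([-0.00051486,  0.00167213, -0.00063516, -0.00137943, -0.00033748,
        0.00181492]), 'tau': array([ 1.20518903e-04, -4.42349768e+01, -1.78026527e+01, -2.39898418e-04,
        8.47144373e-03, -7.70232901e-06]), 'tcp_pos': array([0.14933561, 0.60620008, 0.2493433 ]), 'tool_rot': array([ 1.20578150e-01,  9.92703250e-01, -1.03537315e-03, -3.09620845e-04]), 'force': array([-0.2865445 ,  0.90415256, -0.0679472 ]), 'ft_torque': array([-0.03224323, -0.03534792, -0.00325571]), 'finger_gap': 0.9979074734361638}
scene {'vfov': 48.38473779472612, 'cx': 281.18420852550287, 'cy': 206.6723352125272, 'dist': array([0.01465737, 0.        , 0.        , 0.        , 0.        ]), 'R': array([[-0.11076181,  0.99365128,  0.01972212],
       [ 0.70762918,  0.092782  , -0.70046587],
       [-0.69784867, -0.06362892, -0.71341334]]), 't': array([ 0.08811217, -0.39755597,  1.53197151])}
top {'vfov': 47.21680649481229, 'cx': 275.9203682524865, 'cy': 208.4374038586807, 'dist': array([-0.08142777,  0.        ,  0.        ,  0.        ,  0.        ]), 'R': array([[-0.02005971, -0.99971065, -0.01327523],
       [-0.99069324,  0.0216632 , -0.13437864],
       [ 0.13462734,  0.01045608, -0.99084113]]), 't': array([0.01946147, 0.59723639, 1.00034187])}
```

View pics/scene0.png

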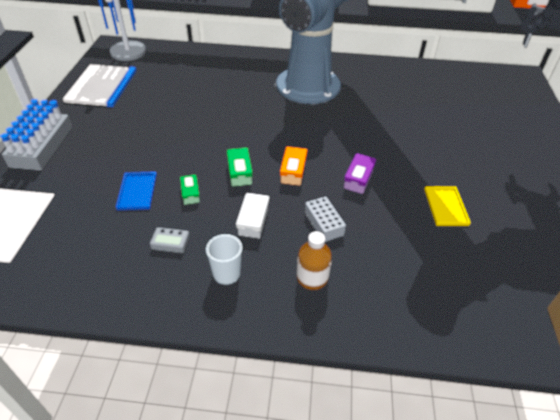

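View pics/top0.png

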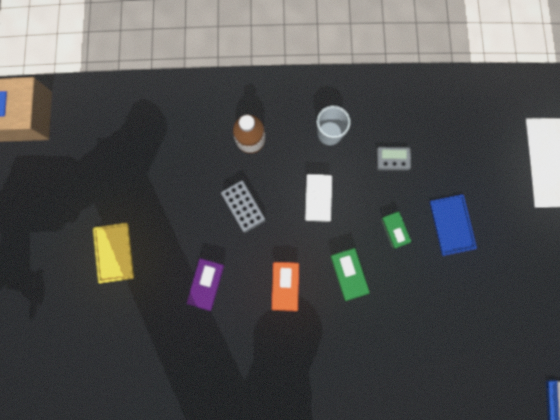

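```bash
cat > h.py <<'E'
import numpy as np, cv2
from station import manip, imaging
def cam(s):
    h=s["image"].shape[0]; f=h/2/np.tan(np.radians(float(s["vfov"]))/2)
    return np.array([[f,0,float(s["cx"])],[0,f,float(s["cy"])],[0,0,1]]),np.array(s["dist"],float)
def cloud(s):
    K,d=cam(s);h,w=s["z_map"].shape
    uv=np.stack(np.meshgrid(np.arange(w),np.arange(h)),-1).reshape(-1,1,2).astype(np.float64)
    n=cv2.undistortPoints(uv,K,d).reshape(h,w,2)
    z=s["z_map"][...,None]; X=np.concatenate([n*z,z],-1)
    W=(X-s["t"])@s["R"]; W[s["z_map"]==0]=np.nan
    return W,n
def plane(s,n,z):
    r=np.concatenate([n,np.ones(n.shape[:-1]+(1,))],-1)@s["R"]; c=-s["R"].T@s["t"]
    return c+r*((z-c[2])/r[...,2])[...,None]
HS={"purple":((130,80,40),(160,255,255)),"green":((50,80,40),(85,255,255)),"orange":((3,120,60),(16,255,255)),
"blue":((105,150,50),(125,255,255)),"yellow":((22,120,60),(35,255,255)),"grey":((0,0,45),(180,60,255))}
def find(s,col,amin=150):
    hsv=cv2.cvtColor(s["image"],cv2.COLOR_RGB2HSV)
    m=cv2.inRange(hsv,*map(np.array,HS[col])); m=cv2.morphologyEx(m,cv2.MORPH_CLOSE,np.ones((5,5)))
    W,n=cloud(s); out=[]
    for c in cv2.findContours(m,cv2.RETR_EXTERNAL,cv2.CHAIN_APPROX_NONE)[0]:
        if cv2.contourArea(c)<amin: continue
        k=cv2.drawContours(np.zeros_like(m),[c],-1,255,-1)>0
        z=W[...,2][k]; z=z[~np.isnan(z)]
        if len(z)<20: continue
        zt=np.percentile(z,85); P=W[k&(abs(W[...,2]-zt)<.008)]
        q=np.nan_to_num(plane(s,n[k&(abs(W[...,2]-zt)<.008)],zt))[:,:2].astype(np.float32)
        (cx,cy),(a,b),an=cv2.minAreaRect(q)
        if a<b: a,b,an=b,a,an+90
        px=c.reshape(-1,2).mean(0)
        out.append((px.round(),round(float(zt),4),np.round([cx,cy],4),np.round([a,b],3),round((an+90)%180-90,1)))
    return out
E
python3 - <<'E'
from h import *
for v in("top","scene"):
    s=dict(np.load(v+"0.npz"))
    for c in HS:
        for o in find(s,c): print(v,c,*o)
E
```

```text
top purple [205. 284.] 0.0438 [0.4383 0.1603] [0.099 0.055] -17.4
top green [350. 274.] 0.0435 [ 0.4532 -0.146 ] [0.099 0.054] 16.4
top green [396. 230.] 0.0312 [ 0.5463 -0.254 ] [0.071 0.04 ] 19.1
top orange [285. 286.] 0.0437 [ 0.4312 -0.0079] [0.101 0.053] -1.4
top orange [248. 132.] 0.1002 [0.7549 0.0604] [0.047 0.037] -76.2
top blue [552. 401.] 0.0161 [ 0.1665 -0.586 ] [0.085 0.025] 4.3
top blue [453. 224.] 0.0079 [ 0.5578 -0.3876] [0.127 0.081] 10.1
top yellow [113. 253.] 0.0083 [0.5107 0.3748] [0.128 0.083] 7.1
top grey [ 11. 206.] 0.0024 [0.6207 0.6202] [0.085 0.047] 29.8
top grey [233. 234.] 0.0025 [ 0.5353 -0.0041] [1.359 0.823] 89.9
scene purple [360. 170.] 0.043 [0.4464 0.1615] [0.109 0.054] -16.8
scene green [189. 186.] 0.0307 [ 0.5548 -0.2522] [0.081 0.038] 18.9
scene green [239. 163.] 0.0429 [ 0.4616 -0.1454] [0.11  0.054] 16.1
scene orange [314. 256.] 0.1009 [0.7777 0.0634] [0.049 0.042] -86.8
scene orange [293. 162.] 0.0429 [ 0.438  -0.0084] [0.107 0.053] -2.9
scene blue [136. 191.] 0.0081 [ 0.5618 -0.3873] [0.139 0.083] 10.0
scene blue [ 29. 121.] 0.0935 [ 0.4255 -0.6955] [0.178 0.077] -0.9
scene blue [121.  86.] 0.0144 [ 0.1081 -0.5837] [0.226 0.027] 1.3
scene yellow [447. 206.] 0.0082 [0.5157 0.3739] [0.137 0.088] 7.5
scene grey [281. 201.] 0.0026 [ 0.2    -0.0823] [2.056 1.513] 89.9
```

```bash
python3 - <<'E'
from h import *
s=dict(np.load("top0.npz")); W,n=cloud(s)
m=((W[...,2]>.015)).astype(np.uint8)
for c in cv2.findContours(m,cv2.RETR_EXTERNAL,cv2.CHAIN_APPROX_NONE)[0]:
    if cv2.contourArea(c)<150: continue
    k=cv2.drawContours(np.zeros_like(m),[c],-1,255,-1)>0
    z=W[...,2][k]; zt=np.nanpercentile(z,80); kk=k&(abs(W[...,2]-zt)<.008)
    q=plane(s,n[kk],zt)[:,:2].astype(np.float32); (cx,cy),(a,b),an=cv2.minAreaRect(q)
    if a<b:a,b,an=b,a,an+90
    print(c.reshape(-1,2).mean(0).round(),zt.round(4),round(cx,4),round(cy,4),round(a,3),round(b,3),round((an+90)%180-90,1))
E
```

```text
[285. 286.] 0.0435 0.4312 -0.0079 0.101 0.053 -1.4
[205. 284.] 0.0435 0.4383 0.1604 0.099 0.055 -17.4
[349. 274.] 0.0433 0.4532 -0.146 0.099 0.054 16.4
[396. 230.] 0.0309 0.5464 -0.2541 0.071 0.04 19.1
[242. 206.] 0.0372 0.6057 0.0806 0.1 0.054 29.3
[318. 198.] 0.0431 0.6195 -0.0837 0.099 0.054 -2.0
[393. 158.] 0.0237 0.7092 -0.2575 0.074 0.048 88.9
[249. 133.] 0.1109 0.7557 0.0624 0.034 0.023 -87.5
[332. 124.] 0.0776 0.7771 -0.1196 0.071 0.069 -1.2
[ 22. 109.] 0.0907 0.8369 0.5755 0.123 0.083 0.8
```

```bash
cat > go.py <<'E'
import sys
from h import *
from scipy.spatial.transform import Rotation as Ro
x,y,z,th=map(float,sys.argv[1:5])
s=manip.sense(); R=Ro.from_quat(s["tool_rot"]).as_matrix(); p=s["tcp_pos"]
yaw=np.degrees(np.arctan2(R[1,0],R[0,0])); c,sn=np.cos(np.radians(yaw)),np.sin(np.radians(yaw))
B=np.array([[c,sn,0],[sn,-c,0],[0,0,-1]])
d=B.T@(np.array([x,y,z])-p)*100
dr=((th-yaw)+90)%180-90
print("t",round(s["t"],2),"tcp",p.round(4),"yaw",yaw.round(1),"tilt",np.degrees(np.arccos(-R[2,2])).round(2),"q6",s["q"][5].round(2),"gap",round(s["finger_gap"],3),"F",s["force"].round(1))
print("dp",d.round(2),"roll",round(-np.radians(dr),3))
E
python3 go.py 0.6057 0.0806 0.15 29.3
```

```text
t 0.1 tcp [0.1494 0.6062 0.2494] yaw 166.1 tilt 0.11 q6 -0.18 gap 0.999 F [-0.2  0.4 -0.7]
dp [-56.89 -40.11   9.94] roll -0.753
```

```bash
python3 -m creep '{"claw":[8.5,8.5,8.5,8.5,8.5,8.5,8.5,8.5,8.5,8.5,8.5,8.5],"dp":[[-2,-1.4,0],[-5,-3.5,0],[-8.5,-6,0],[-12,-8.5,0],[-15.5,-11,0],[-19,-13.5,0],[-22.5,-16,0],[-26,-18.5,1],[-29.5,-21,2],[-33,-23.5,3],[-36.5,-26,4],[-40,-28.5,5]],"roll":[-0.05,-0.1,-0.16,-0.22,-0.28,-0.34,-0.4,-0.46,-0.52,-0.58,-0.64,-0.7]}' 40; python3 go.py 0.6057 0.0806 0.15 29.3
```

```text
t: 1.3
tcp_pos: [0.4705, 0.2328, 0.1997]
tool_rot: [-0.228, 0.974, 0.0, -0.0]
force: [-0.3, 0.6, -0.1]
finger_gap: 0.992
t 1.3 tcp [0.4705 0.2328 0.1997] yaw -153.6 tilt 0.03 q6 -1.79 gap 0.992 F [-0.3  0.6 -0.1]
dp [ -5.35 -19.64   4.97] roll -0.051
```

```bash
python3 -m creep '{"claw":[8.5,8.5,8.5,8.5,8.5,8.5,8.5,8.5,8.5,8.5],"dp":[[-1,-3.6,0.5],[-2,-7.2,1.5],[-3,-10.8,2.5],[-4,-14.4,3.5],[-4.8,-17.3,4.3],[-5.2,-19,4.8],[-5.35,-19.64,5],[-5.35,-19.64,6],[-5.35,-19.64,6],[-5.35,-19.64,6]],"roll":[-0.02,-0.04,-0.05,-0.05,-0.05,-0.05,-0.05,-0.05,-0.05,-0.05]}' 40; python3 go.py 0.6057 0.0806 0.027 29.3
```

```text
t: 2.3
tcp_pos: [0.6032, 0.0832, 0.14]
tool_rot: [-0.252, 0.968, 0.0, -0.001]
force: [-1.0, -0.3, 0.2]
finger_gap: 0.998
t 2.3 tcp [0.6032 0.0832 0.14  ] yaw -150.8 tilt 0.11 q6 -2.13 gap 0.998 F [-1.  -0.3  0.2]
dp [-0.09 -0.34 11.3 ] roll -0.002
```

```bash
python3 - <<'E'
from h import *
s=imaging.snapshot("scene"); cv2.imwrite("pics/scene1.png",cv2.resize(s["image"][120:300,180:440,::-1],None,fx=3,fy=3)[:, :800])
E
```

```text
(no output)
```

View pics/scene1.png

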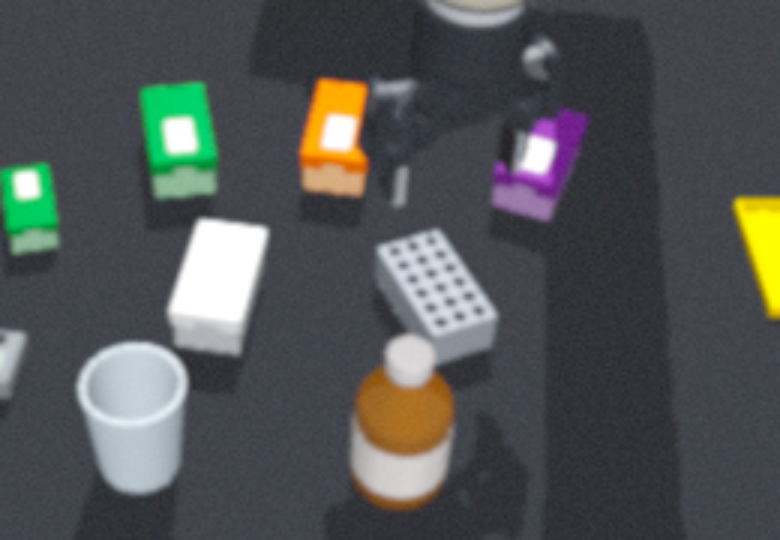

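```bash
python3 go.py 0.6057 0.0806 0.027 29.3
```

```text
t 2.35 tcp [0.6037 0.0831 0.1404] yaw -150.8 tilt 0.05 q6 -2.13 gap 0.991 F [-0.4  0.2  0.2]
dp [-0.06 -0.32 11.34] roll -0.002
```

```bash
python3 -m creep '{"claw":[8.5,8.5,8.5,8.5,8.5,8.5,5,5,5,5,5,5],"dp":[[0,-0.3,2],[0,-0.3,5],[0,-0.3,8],[0,-0.3,10.3],[0,-0.3,11.2],[0,-0.3,11.3],[0,-0.3,11.3],[0,-0.3,11.3],[0,-0.3,11.3],[0,-0.3,11.3],[0,-0.3,11.3],[0,-0.3,11.3]],"roll":[0,0,0,0,0,0,0,0,0,0,0,0]}' 40; python3 go.py 0.5107 0.3748 0.12 7.1
```

```text
t: 3.55
tcp_pos: [0.6072, 0.0793, 0.029]
tool_rot: [-0.251, 0.968, -0.0, 0.001]
force: [0.8, 0.8, 5.6]
finger_gap: 0.628
t 3.55 tcp [0.6072 0.0793 0.029 ] yaw -150.9 tilt 0.18 q6 -2.13 gap 0.628 F [0.8 0.8 5.6]
dp [-5.94 30.51 -9.1 ] roll 0.384
```

```bash
python3 -m creep '{"claw":[5,5,5,5,5,5,5,5,5,5,5,5],"dp":[[0,0,-1],[0,0,-3],[0,0,-6],[-0.5,2,-8.5],[-1,5,-10],[-1.6,8,-10],[-2.2,11,-10],[-2.8,14,-10],[-3.4,17,-10],[-4,20,-10],[-4.6,23,-10],[-5.2,26,-10]],"roll":[0,0,0,0.04,0.08,0.12,0.16,0.2,0.25,0.3,0.34,0.38]}'; python3 go.py 0.5107 0.3748 0.12 7.1
```

```text
t: 4.75
tcp_pos: [0.5239, 0.3325, 0.1273]
tool_rot: [-0.063, 0.998, -0.0, -0.001]
force: [1.3, 0.1, -3.0]
finger_gap: 0.625
t 4.75 tcp [0.5239 0.3325 0.1273] yaw -172.8 tilt 0.07 q6 -1.31 gap 0.625 F [ 1.3  0.1 -3. ]
dp [0.77 4.37 0.73] roll 0.003
```

```bash
python3 -m creep '{"claw":[5,5,5,5,5,5,5],"dp":[[0,1.2,0],[-0.2,2.2,0],[-0.4,3,0.5],[-0.5,3.4,1],[-0.5,3.5,1],[-0.5,3.5,1],[-0.5,3.5,1]],"roll":[0,0,0,0,0,0,0]}'; python3 go.py 0.5107 0.3748 0.05 7.1
```

```text
t: 5.45
tcp_pos: [0.5257, 0.3663, 0.1172]
tool_rot: [-0.064, 0.998, -0.0, -0.0]
force: [-0.8, 0.2, -2.8]
finger_gap: 0.63
t 5.45 tcp [0.5257 0.3663 0.1172] yaw -172.7 tilt 0.03 q6 -1.26 gap 0.63 F [-0.8  0.2 -2.8]
dp [1.37 1.03 6.72] roll 0.003
```

```bash
python3 -m creep '{"claw":[5,5,5,5,5,5,5,5,5,5,5],"dp":[[0.4,0.4,0],[0.9,0.8,0],[1.3,1,1],[1.4,1,3],[1.4,1,5],[1.4,1,6.2],[1.4,1,6.5],[1.4,1,6.5],[1.4,1,6.5],[1.4,1,6.5],[1.4,1,6.5]],"roll":[0,0,0,0,0,0,0,0,0,0,0]}'; python3 go.py 0.5107 0.3748 0.033 7.1
```

```text
t: 6.55
tcp_pos: [0.5108, 0.3754, 0.0532]
tool_rot: [-0.064, 0.998, 0.0, 0.001]
force: [-0.7, -0.2, -2.8]
finger_gap: 0.626
t 6.55 tcp [0.5108 0.3754 0.0532] yaw -172.7 tilt 0.09 q6 -1.24 gap 0.626 F [-0.7 -0.2 -2.8]
dp [ 0.02 -0.06  2.02] roll 0.004
```

```bash
python3 - <<'E'
from h import *
s=imaging.snapshot("scene"); cv2.imwrite("pics/scene2.png",cv2.resize(s["image"][150:270,360:520,::-1],None,fx=4,fy=4))
s=imaging.snapshot("top"); cv2.imwrite("pics/top2.png",cv2.resize(s["image"][180:320,40:200,::-1],None,fx=4,fy=4))
E
```

```text
(no output)
```

View pics/scene2.png

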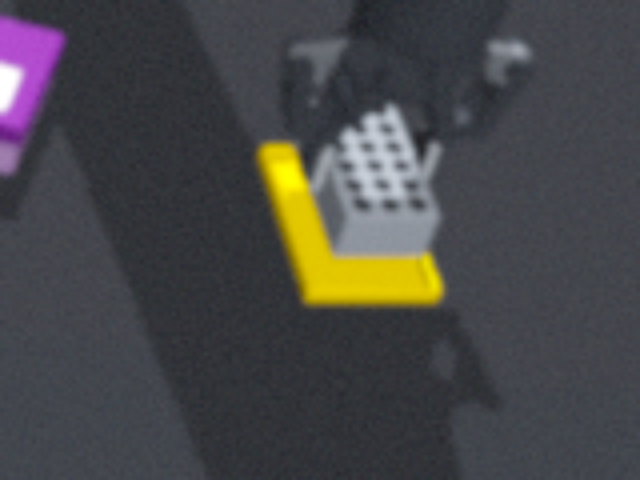

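View pics/top2.png

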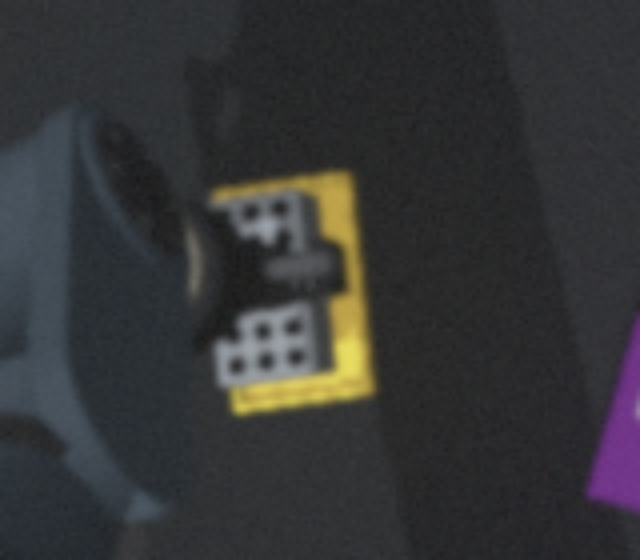

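The scene view shows the block held level above the yellow tray: its front edge is at crop (330–440, 250) and the tray's at (305–440, 300). The top view shows it parallel to the tray, and its shift to the left is what parallax would give.

```bash
python3 -m creep '{"claw":[5,5,5,5,5,5,5],"dp":[[0,0,0.8],[0,0,1.4],[0,0,1.8],[0,0,2],[0,0,2.1],[0,0,2.1],[0,0,2.1]],"roll":[0,0,0,0,0,0,0]}'; python3 go.py 0.5107 0.3748 0.033 7.1
```

```text
t: 7.35
tcp_pos: [0.5097, 0.3749, 0.033]
tool_rot: [-0.064, 0.998, -0.0, -0.0]
force: [-3.6, -2.8, 9.8]
finger_gap: 0.626
t 7.35 tcp [0.5097 0.3749 0.033 ] yaw -172.7 tilt 0.06 q6 -1.24 gap 0.626 F [-3.6 -2.8  9.8]
dp [-0.09 -0.02  0.  ] roll 0.004
```

Contact made. Release and lift.

```bash
python3 -m creep '{"claw":[5.8,6.6,7.5,8.5,8.5,8.5,8.5,8.5,8.5],"dp":[[0,0,0],[0,0,0],[0,0,0],[0,0,0],[0,0,-1],[0,0,-3],[0,0,-7],[0,0,-12],[0,0,-12]],"roll":[0,0,0,0,0,0,0,0,0]}'; python3 go.py 0.4312 -0.0079 0.13 -1.4
```

```text
t: 8.25
tcp_pos: [0.5147, 0.3775, 0.1592]
tool_rot: [-0.064, 0.998, 0.003, 0.007]
force: [1.8, 0.4, -0.1]
finger_gap: 0.995
t 8.25 tcp [0.5147 0.3775 0.1592] yaw -172.6 tilt 0.89 q6 -1.24 gap 0.995 F [ 1.8  0.4 -0.1]
dp [ 13.22 -37.16   2.92] roll 0.153
```

```bash
python3 -m creep '{"claw":[8.5,8.5,8.5,8.5,8.5,8.5,8.5,8.5,8.5,8.5,8.5,8.5],"dp":[[0.7,-2,0],[2,-5.5,0],[3.5,-9.5,0],[5,-13.5,0.5],[6.4,-17.5,1],[7.8,-21.5,1.5],[9.2,-25.5,2],[10.6,-29.5,2.5],[11.9,-33,3],[12.8,-35.7,3],[13.2,-37,3],[13.2,-37.2,3]],"roll":[0.02,0.04,0.06,0.08,0.1,0.12,0.14,0.15,0.15,0.15,0.15,0.15]}'; python3 - <<'E'
from h import *
s=imaging.snapshot("top");np.savez("top3.npz",**s); cv2.imwrite("pics/top3.png",s["image"][:,:,::-1])
W,n=cloud(s); sub=W[180:330,40:170]; print()
k=np.zeros(W.shape[:2],bool); k[190:320,60:170]=1; k&=abs(W[...,2]-.041)<.006
(cx,cy),(a,b),an=cv2.minAreaRect(plane(s,n[k],.041)[:,:2].astype(np.float32)); print(np.nanmedian(W[k][:,2]),cx,cy,a,b,an)
E
python3 go.py 0.4312 -0.0079 0.030 -1.4
```

```text
t: 9.45
tcp_pos: [0.4269, -0.0122, 0.1214]
tool_rot: [0.013, 1.0, -0.0, 0.0]
force: [0.2, -0.0, 0.4]
finger_gap: 0.996

0.039943485708845 0.5095837116241455 0.3724302351474762 0.09881063550710678 0.054595716297626495 7.499693393707275
t 9.5 tcp [ 0.4272 -0.0116  0.1215] yaw 178.6 tilt 0.04 q6 -1.84 gap 0.995 F [-0.3 -0.9 -0.8]
dp [-0.39  0.38  9.15] roll 0.0
```

View pics/top3.png

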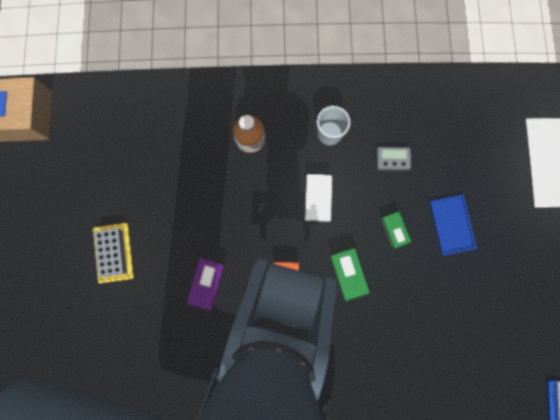

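The block is at (0.5096, 0.3724), 7.5°, which is within 3 mm of the tray centre (113, 252 in the picture). Next I grasp the orange box.

```bash
python3 -m creep '{"claw":[8.5,8.5,8.5,8.5,8.5,8.5,5,5,5,5,5,5],"dp":[[-0.4,0.4,1.5],[-0.4,0.4,4],[-0.4,0.4,7],[-0.4,0.4,8.5],[-0.4,0.4,9.1],[-0.4,0.4,9.1],[-0.4,0.4,9.1],[-0.4,0.4,9.1],[-0.4,0.4,9.1],[-0.4,0.4,9.1],[-0.4,0.4,9.1],[-0.4,0.4,9.1]],"roll":[0,0,0,0,0,0,0,0,0,0,0,0]}' 40; python3 go.py 0.5096 0.3735 0.13 7.5
```

```text
t: 10.7
tcp_pos: [0.4317, -0.0068, 0.0314]
tool_rot: [0.011, 1.0, -0.0, 0.001]
force: [0.1, 1.5, 6.2]
finger_gap: 0.626
t 10.7 tcp [ 0.4317 -0.0068  0.0314] yaw 178.7 tilt 0.15 q6 -1.83 gap 0.626 F [0.1 1.5 6.2]
dp [-6.94 38.2  -9.86] roll -0.153
```

```bash
python3 -m creep '{"claw":[5,5,5,5,5,5,5,5,5,5,5,5],"dp":[[0,0,-1],[0,0,-3],[0,0,-6],[-0.4,2,-9],[-0.9,5,-10],[-1.6,8.5,-10.5],[-2.3,12.5,-10.5],[-3,16.5,-10.5],[-3.7,20.5,-10.5],[-4.5,24.5,-10.5],[-5.2,28.5,-10.5],[-5.9,32.2,-10.5]],"roll":[0,0,0,-0.03,-0.05,-0.07,-0.09,-0.11,-0.13,-0.15,-0.15,-0.15]}'; python3 go.py 0.5096 0.3735 0.13 7.5
```

```text
t: 11.9
tcp_pos: [0.4964, 0.3156, 0.136]
tool_rot: [-0.064, 0.998, -0.0, -0.0]
force: [1.2, 0.3, -2.4]
finger_gap: 0.624
t 11.9 tcp [0.4964 0.3156 0.136 ] yaw -172.6 tilt 0.02 q6 -1.32 gap 0.624 F [ 1.2  0.3 -2.4]
dp [-2.05  5.58  0.6 ] roll -0.002
```

```bash
python3 -m creep '{"claw":[5,5,5,5,5,5,5],"dp":[[-0.5,1.6,0],[-1,2.8,0],[-1.3,3.6,0.5],[-1.4,4,0.5],[-1.4,4.2,0.5],[-1.4,4.2,0.5],[-1.4,4.2,0.5]],"roll":[0,0,0,0,0,0,0]}'; python3 go.py 0.5096 0.3735 0.085 7.5
```

```text
t: 12.6
tcp_pos: [0.5055, 0.3565, 0.1303]
tool_rot: [-0.064, 0.998, -0.0, -0.0]
force: [0.0, 0.3, -1.8]
finger_gap: 0.628
t 12.6 tcp [0.5055 0.3565 0.1303] yaw -172.7 tilt 0.04 q6 -1.26 gap 0.628 F [ 0.   0.3 -1.8]
dp [-0.63  1.64  4.53] roll -0.004
```

```bash
python3 -m creep '{"claw":[5,5,5,5,5,5,5,5],"dp":[[-0.3,0.7,0],[-0.6,1.4,1],[-0.6,1.6,3],[-0.6,1.6,4.2],[-0.6,1.6,4.5],[-0.6,1.6,4.5],[-0.6,1.6,4.5],[-0.6,1.6,4.5]],"roll":[0,0,0,0,0,0,0,0]}'; python3 go.py 0.5096 0.3735 0.0714 7.5;  python3 - <<'E'
from h import *
s=imaging.snapshot("scene"); cv2.imwrite("pics/scene4.png",cv2.resize(s["image"][150:270,360:520,::-1],None,fx=4,fy=4))
E
```

```text
t: 13.4
tcp_pos: [0.51, 0.3742, 0.0861]
tool_rot: [-0.064, 0.998, 0.0, 0.001]
force: [-0.5, -0.4, -2.2]
finger_gap: 0.622
t 13.4 tcp [0.51   0.3742 0.0861] yaw -172.7 tilt 0.09 q6 -1.24 gap 0.622 F [-0.5 -0.4 -2.2]
dp [ 0.05 -0.06  1.47] roll -0.003
```

View pics/scene4.png

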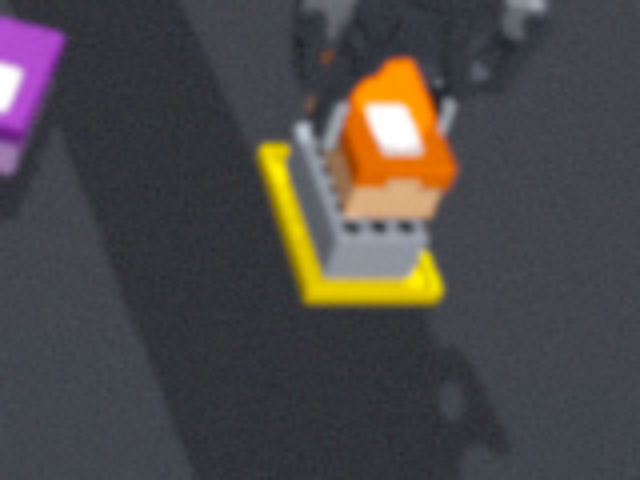

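```bash
python3 - <<'E'
from h import *
s=imaging.snapshot("scene"); W,n=cloud(s)
hsv=cv2.cvtColor(s["image"],cv2.COLOR_RGB2HSV); m=cv2.inRange(hsv,(3,150,60),(20,255,255))>0
k=np.zeros_like(m);k[150:215,440:480]=1;m&=k&(W[...,2]>.085)
P=W[m]; print(len(P),np.percentile(P,[2,50,98],axis=0).round(4))
# front x rows
f=P[P[:,0]>np.percentile(P[:,0],85)]; print(f[:,1].min(),f[:,1].max())
u=lambda x,y,z: cv2.projectPoints(np.array([[x,y,z]],float),cv2.Rodrigues(s["R"])[0],np.array(s["t"]),*cam(s))[0].ravel()
import math
def corners(x,y,th,z):
  c,sn=math.cos(math.radians(th)),math.sin(math.radians(th))
  for a,b in((.05,-.027),(.05,.027)): 
    q=u(x+c*a-sn*b,y+sn*a+c*b,z); print(z,((q-[360,150])*4+2).round())
corners(.5096,.3724,7.5,.04); corners(.51,.3742,7.3,.0967); corners(.51,.3742,7.3,.055)
E
```

```text
464 [[0.4714 0.3489 0.086 ]
 [0.5315 0.377  0.0957]
 [0.5627 0.4015 0.1412]]
0.3504585051551641 0.40263117889390093
0.04 [335. 238.]
0.04 [427. 238.]
0.0967 [365. 168.]
0.0967 [461. 168.]
0.055 [345. 220.]
0.055 [438. 220.]
```

The projected lower front corners, (345, 220) and (438, 220), match the picture, so the box is aligned. I lower it.

```bash
python3 -m creep '{"claw":[5,5,5,5,5,5,5],"dp":[[0,-0.1,0.5],[0,-0.1,1],[0,-0.1,1.3],[0,-0.1,1.45],[0,-0.1,1.55],[0,-0.1,1.55],[0,-0.1,1.55]],"roll":[0,0,0,0,0,0,0]}'; python3 go.py 0.5096 0.3735 0.0714 7.5
```

```text
t: 14.2
tcp_pos: [0.5092, 0.3728, 0.0715]
tool_rot: [-0.064, 0.998, -0.0, -0.0]
force: [-4.2, -1.0, 9.1]
finger_gap: 0.626
t 14.2 tcp [0.5092 0.3728 0.0715] yaw -172.7 tilt 0.04 q6 -1.24 gap 0.626 F [-4.2 -1.   9.1]
dp [-0.05  0.07  0.01] roll -0.003
```

```bash
python3 -m creep '{"claw":[5.8,6.6,7.5,8.5,8.5,8.5,8.5,8.5,8.5,8.5],"dp":[[0,0,0],[0,0,0],[0,0,0],[0,0,0],[0,0,-1],[0,0,-3],[0,0,-6],[0,0,-8],[0,0,-8],[0,0,-8]],"roll":[0,0,0,0,0,0,0,0,0,0]}'; python3 go.py 0.4383 0.1604 0.12 -17.4
```

```text
t: 15.2
tcp_pos: [0.5096, 0.373, 0.1503]
tool_rot: [-0.064, 0.998, 0.0, 0.0]
force: [-0.4, -0.1, -0.6]
finger_gap: 0.993
t 15.2 tcp [0.5096 0.373  0.1503] yaw -172.7 tilt 0.05 q6 -1.24 gap 0.993 F [-0.4 -0.1 -0.6]
dp [  9.79 -20.17   3.03] roll 0.432
```

```bash
python3 -m creep '{"claw":[8.5,8.5,8.5,8.5,8.5,8.5,8.5,8.5,8.5,8.5,8.5],"dp":[[1,-2,0],[2.5,-5,0],[4.2,-8.5,0],[5.9,-12,0.5],[7.5,-15.5,1.5],[8.8,-18.2,2.5],[9.5,-19.7,3],[9.8,-20.2,3],[9.8,-20.2,3],[9.8,-20.2,3],[9.8,-20.2,3]],"roll":[0.06,0.12,0.18,0.24,0.3,0.36,0.4,0.43,0.43,0.43,0.43]}'; python3 - <<'E'
from h import *
s=imaging.snapshot("top")
W,n=cloud(s)
k=np.zeros(W.shape[:2],bool); k[190:320,50:170]=1; k&=abs(W[...,2]-.083)<.006
(cx,cy),(a,b),an=cv2.minAreaRect(plane(s,n[k],.083)[:,:2].astype(np.float32)); print(np.nanmedian(W[k][:,2]),cx,cy,a,b,an)
E
python3 go.py 0.4383 0.1604 0.030 -17.4
```

```text
t: 16.3
tcp_pos: [0.4388, 0.1609, 0.12]
tool_rot: [0.15, 0.989, 0.0, 0.001]
force: [0.4, 0.6, -0.2]
finger_gap: 0.995
0.08180205745971936 0.5085039734840393 0.3702617585659027 0.09908067435026169 0.05562819167971611 5.724667072296143
t 16.35 tcp [0.4388 0.1609 0.12  ] yaw 162.8 tilt 0.07 q6 -1.16 gap 0.995 F [ 0.3 -0.1 -0. ]
dp [ 0.03 -0.06  9.  ] roll 0.003
```

```bash
python3 -m creep '{"claw":[8.5,8.5,8.5,8.5,8.5,8.5,5,5,5,5,5,5],"dp":[[0,0,1.5],[0,0,4],[0,0,7],[0,0,8.5],[0,0,9],[0,0,9],[0,0,9],[0,0,9],[0,0,9],[0,0,9],[0,0,9],[0,0,9]],"roll":[0,0,0,0,0,0,0,0,0,0,0,0]}' 40; python3 go.py 0.5578 -0.3876 0.15 10.1
```

```text
t: 17.55
tcp_pos: [0.439, 0.1604, 0.0309]
tool_rot: [0.15, 0.989, 0.0, 0.001]
force: [1.0, 0.7, 6.8]
finger_gap: 0.627
t 17.55 tcp [0.439  0.1604 0.0309] yaw 162.7 tilt 0.16 q6 -1.16 gap 0.627 F [1.  0.7 6.8]
dp [-27.63 -48.79 -11.91] roll -0.478
```

```bash
python3 -m creep '{"claw":[5,5,5,5,5,5,5,5,5,5,5,5],"dp":[[0,0,-1],[0,0,-3],[0,0,-6],[-1,-2,-9],[-3,-5,-11],[-5,-8.5,-12],[-7,-12,-12],[-9,-15.7,-12],[-11,-19.4,-12],[-13,-23,-12],[-15,-26.6,-12],[-17,-30,-12]],"roll":[0,0,0,-0.05,-0.1,-0.15,-0.2,-0.25,-0.3,-0.35,-0.4,-0.45]}'; python3 go.py 0.5578 -0.3876 0.15 10.1
```

```text
t: 18.75
tcp_pos: [0.5107, -0.1786, 0.1503]
tool_rot: [-0.075, 0.997, 0.0, -0.0]
force: [0.5, -0.0, -1.8]
finger_gap: 0.624
t 18.75 tcp [ 0.5107 -0.1786  0.1503] yaw -171.4 tilt 0.05 q6 -2.26 gap 0.624 F [ 0.5 -0.  -1.8]
dp [ -1.54 -21.37   0.03] roll -0.027
```

```bash
python3 -m creep '{"claw":[5,5,5,5,5,5,5,5,5,5,5],"dp":[[-0.3,-4,0],[-0.6,-8,0],[-0.9,-12,0],[-1.2,-15.5,0],[-1.4,-18.2,0],[-1.5,-20,0],[-1.5,-21,0],[-1.5,-21.3,0],[-1.5,-21.3,0],[-1.5,-21.3,0],[-1.5,-21.3,0]],"roll":[-0.03,-0.03,-0.03,-0.03,-0.03,-0.03,-0.03,-0.03,-0.03,-0.03,-0.03]}'; python3 go.py 0.5578 -0.3876 0.048 10.1
```

```text
t: 19.85
tcp_pos: [0.5575, -0.384, 0.1499]
tool_rot: [-0.09, 0.996, 0.0, -0.0]
force: [0.4, -0.1, -2.0]
finger_gap: 0.632
t 19.85 tcp [ 0.5575 -0.384   0.1499] yaw -169.7 tilt 0.06 q6 -2.52 gap 0.632 F [ 0.4 -0.1 -2. ]
dp [ 0.03 -0.36 10.19] roll 0.003
```

```bash
python3 -m creep '{"claw":[5,5,5,5,5,5,5,5,5,5,5,5],"dp":[[0,-0.2,1.5],[0,-0.4,4],[0,-0.4,7],[0,-0.4,9],[0,-0.4,10.2],[0,-0.4,10.8],[0,-0.4,11.1],[0,-0.4,11.3],[0,-0.4,11.5],[0,-0.4,11.6],[0,-0.4,11.6],[0,-0.4,11.6]],"roll":[0,0,0,0,0,0,0,0,0,0,0,0]}'; python3 go.py 0.5578 -0.3876 0.035 10.1
```

```text
t: 21.05
tcp_pos: [0.5588, -0.3897, 0.035]
tool_rot: [-0.089, 0.996, -0.001, 0.001]
force: [-1.0, 0.1, 3.9]
finger_gap: 0.629
t 21.05 tcp [ 0.5588 -0.3897  0.035 ] yaw -169.8 tilt 0.1 q6 -2.52 gap 0.629 F [-1.   0.1  3.9]
dp [0.06 0.23 0.  ] roll 0.002
```

```bash
python3 -m creep '{"claw":[5.8,6.6,7.5,8.5,8.5,8.5,8.5,8.5,8.5,8.5],"dp":[[0,0,0],[0,0,0],[0,0,0],[0,0,0],[0,0,-1],[0,0,-3],[0,0,-6],[0,0,-9],[0,0,-9],[0,0,-9]],"roll":[0,0,0,0,0,0,0,0,0,0]}'; python3 go.py 0.6195 -0.0837 0.12 -2
```

```text
t: 22.05
tcp_pos: [0.5587, -0.3896, 0.1252]
tool_rot: [-0.089, 0.996, -0.001, 0.001]
force: [-0.1, 1.1, 0.3]
finger_gap: 0.998
t 22.05 tcp [ 0.5587 -0.3896  0.1252] yaw -169.8 tilt 0.13 q6 -2.52 gap 0.998 F [-0.1  1.1  0.3]
dp [-11.41  29.03   0.52] roll 0.213
```

```bash
python3 -m creep '{"claw":[8.5,8.5,8.5,8.5,8.5,8.5,8.5,8.5,8.5,8.5,8.5,8.5],"dp":[[-0.8,2,0],[-2,5,0],[-3.5,9,0],[-5,13,0],[-6.6,17,0.5],[-8.2,21,0.5],[-9.6,24.5,0.5],[-10.7,27.2,0.5],[-11.2,28.6,0.5],[-11.4,29,0.5],[-11.4,29,0.5],[-11.4,29,0.5]],"roll":[0.03,0.06,0.09,0.12,0.15,0.18,0.21,0.21,0.21,0.21,0.21,0.21]}'; python3 - <<'E'
from h import *
s=imaging.snapshot("top");cv2.imwrite("pics/top5.png",s["image"][:,:,::-1])
for o in find(s,"purple")+find(s,"blue"): print(*o)
E
python3 go.py 0.6195 -0.0837 0.030 -2
```

```text
t: 23.25
tcp_pos: [0.619, -0.0851, 0.1186]
tool_rot: [0.017, 1.0, -0.0, -0.0]
force: [0.8, 0.1, -0.4]
finger_gap: 0.995
[459. 223.] 0.0474 [ 0.5575 -0.3877] [0.099 0.057] 9.5
[552. 401.] 0.0161 [ 0.1666 -0.5872] [0.083 0.026] 0.5
[448. 226.] 0.01 [ 0.5572 -0.3863] [0.124 0.079] 9.7
t 23.3 tcp [ 0.619  -0.0853  0.1187] yaw 178.1 tilt 0.02 q6 -1.85 gap 0.995 F [-0.1 -0.1  0.8]
dp [-0.04  0.16  8.87] roll 0.001
```

View pics/top5.png

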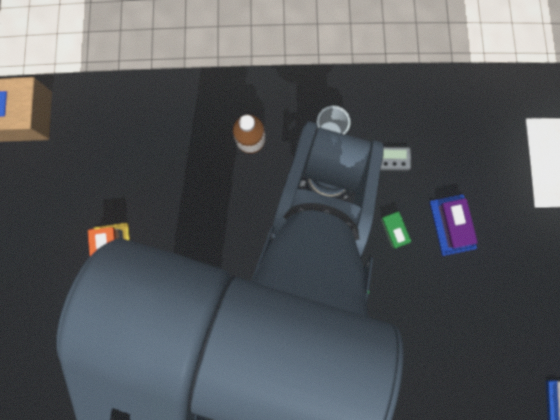

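The purple box (459, 223) is centred in the blue tray to within about 1.5 mm. Next I grasp the white box.

```bash
python3 -m creep '{"claw":[8.5,8.5,8.5,8.5,8.5,8.5,5,5,5,5,5,5],"dp":[[0,0.15,1.5],[0,0.15,4],[0,0.15,7],[0,0.15,8.5],[0,0.15,8.9],[0,0.15,8.9],[0,0.15,8.9],[0,0.15,8.9],[0,0.15,8.9],[0,0.15,8.9],[0,0.15,8.9],[0,0.15,8.9]],"roll":[0,0,0,0,0,0,0,0,0,0,0,0]}' 40; python3 go.py 0.558 -0.3885 0.16 9.5
```

```text
t: 24.5
tcp_pos: [0.6204, -0.0827, 0.0315]
tool_rot: [0.016, 1.0, -0.001, 0.002]
force: [-0.1, -0.9, 5.2]
finger_gap: 0.624
t 24.5 tcp [ 0.6204 -0.0827  0.0315] yaw 178.2 tilt 0.2 q6 -1.85 gap 0.624 F [-0.1 -0.9  5.2]
dp [  5.27 -30.77 -12.85] roll -0.198
```

```bash
python3 -m creep '{"claw":[5,5,5,5,5,5,5,5,5,5,5,5],"dp":[[0,0,-1],[0,0,-3],[0,0,-6],[0,0,-9.5],[0.3,-2,-12],[0.9,-5,-12.8],[1.5,-9,-12.8],[2.2,-13,-12.8],[2.9,-17,-12.8],[3.6,-21,-12.8],[4.3,-25,-12.8],[4.8,-28,-12.8]],"roll":[0,0,0,0,-0.03,-0.06,-0.09,-0.12,-0.15,-0.18,-0.2,-0.2]}'; python3 go.py 0.558 -0.3885 0.16 9.5
```

```text
t: 25.7
tcp_pos: [0.5611, -0.3626, 0.1579]
tool_rot: [-0.084, 0.997, 0.0, -0.0]
force: [1.1, -0.0, -2.4]
finger_gap: 0.624
t 25.7 tcp [ 0.5611 -0.3626  0.1579] yaw -170.4 tilt 0.03 q6 -2.48 gap 0.624 F [ 1.1 -0.  -2.4]
dp [ 0.74 -2.5  -0.21] roll 0.001
```

```bash
python3 -m creep '{"claw":[5,5,5,5,5,5,5,5],"dp":[[0.2,-1.2,0],[0.5,-2,0],[0.7,-2.3,1],[0.7,-2.4,3],[0.7,-2.4,5],[0.7,-2.4,6],[0.7,-2.4,6],[0.7,-2.4,6]],"roll":[0,0,0,0,0,0,0,0]}'; python3 go.py 0.558 -0.3885 0.0775 9.5
```

```text
t: 26.5
tcp_pos: [0.5598, -0.3846, 0.0978]
tool_rot: [-0.085, 0.996, 0.0, -0.0]
force: [0.1, 1.1, -1.0]
finger_gap: 0.623
t 26.5 tcp [ 0.5598 -0.3846  0.0978] yaw -170.3 tilt 0.01 q6 -2.51 gap 0.623 F [ 0.1  1.1 -1. ]
dp [ 0.25 -0.36  2.03] roll 0.004
```

```bash
python3 -m creep '{"claw":[5,5,5,5,5,5,5,5,5,5],"dp":[[0.1,-0.2,0],[0.25,-0.35,0],[0.25,-0.35,0.5],[0.25,-0.35,1],[0.25,-0.35,1.4],[0.25,-0.35,1.7],[0.25,-0.35,1.9],[0.25,-0.35,2.05],[0.25,-0.35,2.15],[0.25,-0.35,2.15]],"roll":[0,0,0,0,0,0,0,0,0,0]}'; python3 go.py 0.558 -0.3885 0.0775 9.5;  python3 - <<'E'
from h import *
s=imaging.snapshot("scene"); cv2.imwrite("pics/scene6.png",cv2.resize(s["image"][140:240,80:220,::-1],None,fx=5,fy=5))
E
```

```text
t: 27.5
tcp_pos: [0.5573, -0.3891, 0.0776]
tool_rot: [-0.084, 0.996, 0.0, -0.0]
force: [-2.7, 0.6, 4.8]
finger_gap: 0.63
t 27.5 tcp [ 0.5573 -0.3891  0.0776] yaw -170.4 tilt 0.02 q6 -2.51 gap 0.63 F [-2.7  0.6  4.8]
dp [-0.08  0.05  0.01] roll 0.003
```

View pics/scene6.png

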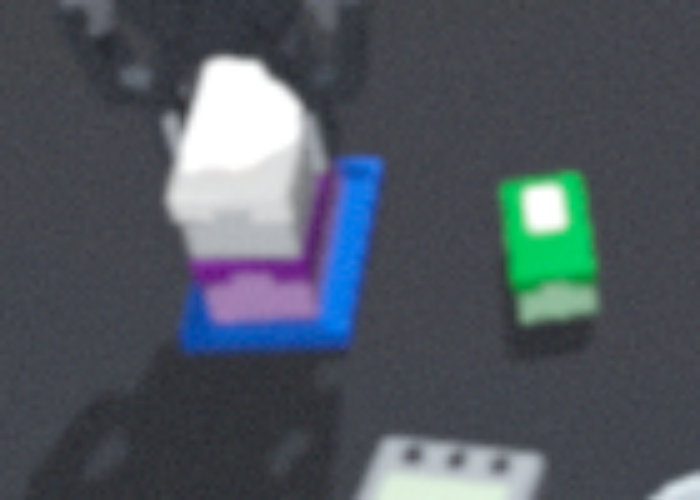

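The white box sits on the purple one with its edges lined up; the leftward lean towards the top is perspective. Release.

```bash
python3 -m creep '{"claw":[5.8,6.6,7.5,8.5,8.5,8.5,8.5,8.5,8.5,8.5],"dp":[[0,0,0],[0,0,0],[0,0,0],[0,0,0],[0,0,-1],[0,0,-3],[0,0,-6],[0,0,-7],[0,0,-7],[0,0,-7]],"roll":[0,0,0,0,0,0,0,0,0,0]}'; python3 go.py 0.4532 -0.146 0.12 16.4
```

```text
t: 28.55
tcp_pos: [0.5572, -0.3889, 0.1459]
tool_rot: [-0.084, 0.996, 0.0, -0.0]
force: [-0.8, 0.8, -0.1]
finger_gap: 1.001
t 28.55 tcp [ 0.5572 -0.3889  0.1459] yaw -170.4 tilt 0.04 q6 -2.51 gap 1.001 F [-0.8  0.8 -0.1]
dp [ 6.19 25.68  2.59] roll -0.118
```

```bash
python3 -m creep '{"claw":[8.5,8.5,8.5,8.5,8.5,8.5,8.5,8.5,8.5,8.5,8.5,8.5],"dp":[[0.5,2,0],[1.2,5,0],[2.1,9,0],[3.1,13,0.5],[4.1,17,1],[5,20.5,1.5],[5.7,23.5,2],[6,25.2,2.5],[6.2,25.7,2.6],[6.2,25.7,2.6],[6.2,25.7,2.6],[6.2,25.7,2.6]],"roll":[-0.02,-0.04,-0.06,-0.08,-0.1,-0.12,-0.12,-0.12,-0.12,-0.12,-0.12,-0.12]}'; python3 - <<'E'
from h import *
s=imaging.snapshot("top");cv2.imwrite("pics/top7.png",s["image"][:,:,::-1])
W,n=cloud(s)
k=np.zeros(W.shape[:2],bool); k[170:270,420:500]=1; k&=abs(W[...,2]-.088)<.008
(cx,cy),(a,b),an=cv2.minAreaRect(plane(s,n[k],.089)[:,:2].astype(np.float32)); print(np.nanmedian(W[k][:,2]),cx,cy,a,b,an)
E
python3 go.py 0.4532 -0.146 0.030 16.4
```

```text
t: 29.75
tcp_pos: [0.4546, -0.1478, 0.1205]
tool_rot: [-0.143, 0.99, -0.001, 0.001]
force: [-0.3, 0.1, 0.3]
finger_gap: 0.992
0.08744087535683202 0.5578545331954956 -0.3863939046859741 0.09933347254991531 0.057662006467580795 7.59330415725708
t 29.8 tcp [ 0.4544 -0.1476  0.1205] yaw -163.6 tilt 0.11 q6 -2.41 gap 1.0 F [-0.2  0.4 -0.8]
dp [0.07 0.19 9.05] roll 0.001
```

```bash
python3 -m creep '{"claw":[8.5,8.5,8.5,8.5,8.5,8.5,5,5,5,5,5,5],"dp":[[0.1,0.2,1.5],[0.1,0.2,4],[0.1,0.2,7],[0.1,0.2,8.5],[0.1,0.2,9],[0.1,0.2,9],[0.1,0.2,9],[0.1,0.2,9],[0.1,0.2,9],[0.1,0.2,9],[0.1,0.2,9],[0.1,0.2,9]],"roll":[0,0,0,0,0,0,0,0,0,0,0,0]}' 40; python3 go.py 0.5577 -0.3885 0.19 9.5
```

```text
t: 31.0
tcp_pos: [0.4528, -0.1452, 0.0315]
tool_rot: [-0.144, 0.99, -0.001, 0.001]
force: [-0.5, -0.4, 6.8]
finger_gap: 0.626
t 31.0 tcp [ 0.4528 -0.1452  0.0315] yaw -163.5 tilt 0.19 q6 -2.4 gap 0.626 F [-0.5 -0.4  6.8]
dp [ -3.14 -26.31 -15.85] roll 0.122
```

```bash
python3 -m creep '{"claw":[5,5,5,5,5,5,5,5,5,5,5,5],"dp":[[0,0,-1],[0,0,-3],[0,0,-6.5],[0,0,-10.5],[0,-0.5,-14],[-0.2,-3,-15.8],[-0.7,-6.5,-15.8],[-1.2,-10.5,-15.8],[-1.7,-14.5,-15.8],[-2.2,-18.2,-15.8],[-2.6,-21.2,-15.8],[-2.8,-23.2,-15.8]],"roll":[0,0,0,0,0,0.02,0.04,0.06,0.08,0.1,0.12,0.12]}'; python3 go.py 0.5577 -0.3885 0.19 9.5
```

```text
t: 32.2
tcp_pos: [0.5449, -0.3608, 0.1884]
tool_rot: [-0.083, 0.997, -0.0, 0.0]
force: [0.1, -0.5, -1.7]
finger_gap: 0.626
t 32.2 tcp [ 0.5449 -0.3608  0.1884] yaw -170.4 tilt 0.01 q6 -2.49 gap 0.626 F [ 0.1 -0.5 -1.7]
dp [-0.81 -2.95 -0.16] roll 0.001
```

```bash
python3 -m creep '{"claw":[5,5,5,5,5,5,5,5,5],"dp":[[-0.2,-1,0],[-0.5,-2,0],[-0.8,-2.7,0],[-0.8,-2.9,1],[-0.8,-2.9,2.5],[-0.8,-2.9,4],[-0.8,-2.9,4.8],[-0.8,-2.9,4.8],[-0.8,-2.9,4.8]],"roll":[0,0,0,0,0,0,0,0,0]}'; python3 go.py 0.5577 -0.3885 0.1195 9.5
```

```text
t: 33.1
tcp_pos: [0.5573, -0.386, 0.1398]
tool_rot: [-0.084, 0.996, 0.0, -0.0]
force: [-0.6, -0.3, -2.2]
finger_gap: 0.628
t 33.1 tcp [ 0.5573 -0.386   0.1398] yaw -170.4 tilt 0.04 q6 -2.51 gap 0.628 F [-0.6 -0.3 -2.2]
dp [ 0.01 -0.25  2.03] roll 0.003
```

```bash
python3 -m creep '{"claw":[5,5,5,5,5,5,5,5,5,5],"dp":[[0,-0.1,0],[0,-0.2,0],[0,-0.2,0.5],[0,-0.2,1],[0,-0.2,1.4],[0,-0.2,1.7],[0,-0.2,1.9],[0,-0.2,2.05],[0,-0.2,2.15],[0,-0.2,2.15]],"roll":[0,0,0,0,0,0,0,0,0,0]}'; python3 go.py 0.5577 -0.3885 0.1195 9.5;  python3 - <<'E'
from h import *
s=imaging.snapshot("scene"); cv2.imwrite("pics/scene8.png",cv2.resize(s["image"][120:240,80:220,::-1],None,fx=5,fy=5))
E
```

```text
t: 34.1
tcp_pos: [0.5577, -0.3883, 0.1196]
tool_rot: [-0.084, 0.996, -0.0, 0.0]
force: [-2.3, 1.4, 2.7]
finger_gap: 0.627
t 34.1 tcp [ 0.5577 -0.3883  0.1196] yaw -170.4 tilt 0.02 q6 -2.51 gap 0.627 F [-2.3  1.4  2.7]
dp [ 0.   -0.02  0.01] roll 0.002
```

View pics/scene8.png

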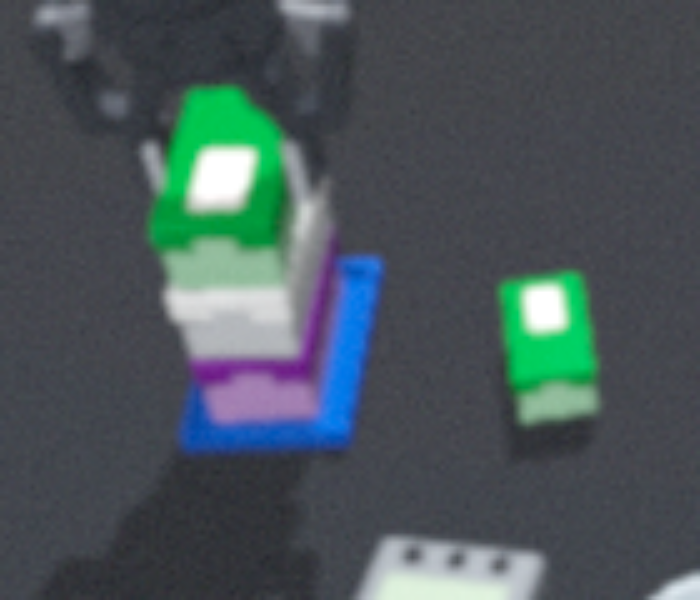

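The three boxes stand in line, with the green one resting on the white. Release, lift and back away.

```bash
python3 -m creep '{"claw":[5.8,6.6,7.5,8.5,8.5,8.5,8.5,8.5,8.5,8.5,8.5,8.5],"dp":[[0,0,0],[0,0,0],[0,0,0],[0,0,0],[0,0,-1],[0,0,-3],[0,0,-6],[0,0,-8],[0,3,-8],[0,7,-8],[0,11,-8],[0,15,-8]],"roll":[0,0,0,0,0,0,0,0,0,0,0,0]}';python3 -m creep '{"claw":[8.5,8.5,8.5,8.5,8.5,8.5,8.5,8.5],"dp":[[0,4,0],[0,8,0],[0,12,0],[0,15,0],[0,17,0],[0,17,0],[0,17,0],[0,17,0]],"roll":[0,0,0,0,0,0,0,0]}'; python3 - <<'E'
from h import *
s=imaging.snapshot("top");cv2.imwrite("pics/top9.png",s["image"][:,:,::-1])
s2=imaging.snapshot("scene");cv2.imwrite("pics/scene9.png",s2["image"][:,:,::-1])
W,n=cloud(s)
for nm,(r0,r1,c0,c1),z in(("green",(160,280,410,520),.130),("orange",(190,320,50,170),.082)):
    k=np.zeros(W.shape[:2],bool); k[r0:r1,c0:c1]=1; k&=abs(W[...,2]-z)<.008
    (cx,cy),(a,b),an=cv2.minAreaRect(plane(s,n[k],z)[:,:2].astype(np.float32)); print(nm,np.nanmedian(W[k][:,2]),cx,cy,a,b,an)
W,n=cloud(s)
for o in find(s,"green"): print(*o)
for nm,(r,c) in dict(timer=(158,393),bottle=(124,247),beaker=(124,332)).items(): 
    k=W[r-35:r+35,c-28:c+28].reshape(-1,3); k=k[k[:,2]>.015]; print(nm,np.median(k,0).round(3))
E
```

```text
t: 35.35
tcp_pos: [0.5324, -0.2393, 0.1997]
tool_rot: [-0.084, 0.996, -0.0, 0.001]
force: [0.1, 0.5, -0.4]
finger_gap: 0.994
t: 36.15
tcp_pos: [0.505, -0.0739, 0.1993]
tool_rot: [-0.084, 0.996, -0.001, 0.001]
force: [-0.9, 0.8, 0.2]
finger_gap: 0.996
green 0.12948833440610769 0.5577439069747925 -0.385700523853302 0.0993814468383789 0.057741791009902954 10.288853645324707
orange 0.08175581729038062 0.5086122751235962 0.3700758218765259 0.0991809144616127 0.056818872690200806 5.724658489227295
[399. 231.] 0.0313 [ 0.5466 -0.2546] [0.071 0.039] 19.0
[473. 218.] 0.1312 [ 0.5578 -0.386 ] [0.099 0.056] 10.3
timer [ 0.71  -0.258  0.022]
bottle [0.751 0.06  0.091]
beaker [ 0.791 -0.122  0.061]
```

View pics/top9.png

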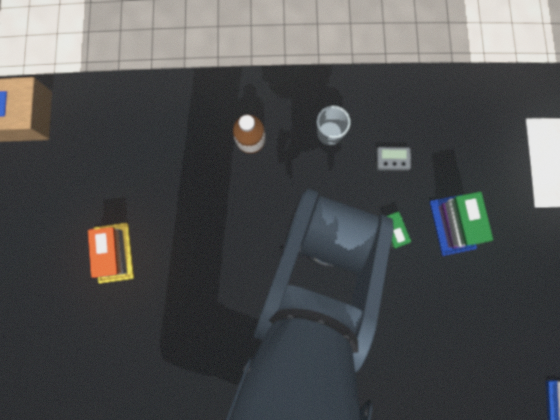

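View pics/scene9.png

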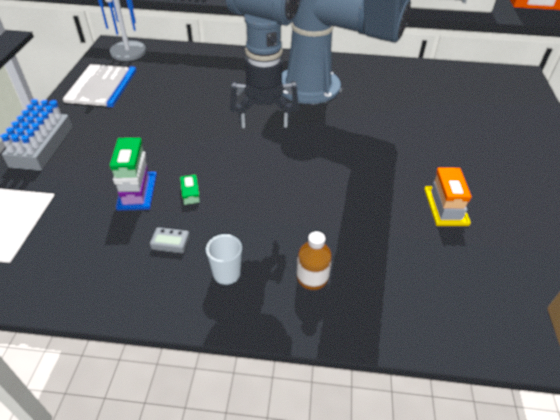

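Both stacks stand correctly: green/white/purple at (130, 175) and orange/block at (450, 195) in the scene view. The bottle, beaker and timer haven't moved, and the gripper is clear.

```bash
python3 -c "
from station import workorder; print(workorder.sign_off())"
```

```text
the job is handed in; nothing more can be done
None
```

Both stacks are built and the job is handed in, at about 36 s of the 128 s allowed. The cooling block sits in the yellow tray with the orange box on it. The purple, white and larger green boxes are stacked in the blue tray. Sign-off gave no verdict.

| Piece | Centre offset (limit 12 mm) | Angle difference (limit 12°) |
|---|---|---|
| Block on yellow tray | about 3 mm | 0.4° |
| Orange on block | about 2.5 mm | about 2° |
| Purple on blue tray | about 1.5 mm | 0.2–0.6° |
| White on purple | about 1.5 mm | about 2° |
| Green on white | about 1 mm | about 3° |

- **Heights:** the box tops read 82 mm for orange and 129–131 mm for green, against 82 and 130 mm expected. I measured the top-face heights but did not measure tilt directly; the pieces look level in the pictures.
- **Bystanders:** the bottle, beaker and timer look unmoved in the last pictures. Their rough final positions are in line with the start, though the two sets were measured differently. The smaller green look-alike was not touched.
- **Release:** the gripper is open and well clear of everything.
- **Disagreements:** no final check failed. The tool readings and the camera positions disagreed by about 2–3 mm, which is about the calibration accuracy.

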